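# Lean the recipe screen back for the cook

## Robot

A 7-joint arm with a two-finger parallel gripper is mounted at the origin on the work surface. World frame = base frame: x ahead of the robot, y to its left, z up, the work surface at z = 0. Lengths are in m, angles in rad, forces in N, time in s.
With the tool pointing down it reaches from about 0.4 to 0.85 m from the base axis. Payload 10.4 kg.
Tool frame: the origin (TCP) lies midway between the tips of the shut fingers; the grasp point (between the pads) lies 19 mm behind it; z points along the fingers, y is the line along which they close (so a half turn about z gives the same grasp; the last joint's range is limited). The gripper opens to 87 mm and grips with 3 to 60 N. Pads are 19 mm wide; open, the fingers measure 117 mm over their backs; the gripper's body (75 mm by 190 mm) begins 51 mm behind the grasp point.
Start: joints at [-1.359, 0.332, -0.065, 1.46, 0.022, 1.35, -0.088], TCP at [0.145, 0.608, 0.223] pointing down, gripper open.
Joint ranges: [-2.6, 2.6], [-0.5, 2.12], [-1.47, 1.34], [0.16, 2.42], [-1.27, 4.41], [0.06, 2.06], [-2.6, 2.6]. Speed limits (rad/s): [2.22, 2.22, 2.79, 2.79, 3.14, 3.14, 3.14].

## Interface

Orientations are given as a unit quaternion [x, y, z, w].
In Python, from bench import r gives the robot as it stands.
- The arm moves only by the tool arm_command, never from a script. Its arguments are lists of equal length, an entry for each row: "xyz": the shift along the world's x, y, z in m, a list of three; "rot": the turn, a rotation vector about the world's x, y, z in rad, a list of three. In form: {"xyz": [[tx, ty, tz], ...], "rot": [[ax, ay, az], ...]}. A call has 1 to 20 rows; each row is the pose to reach, as a shift and turn from the pose commanded when the call began; what a row does not reach only later rows make up. A row lasts 1/12 s, in which the tool goes at most 41.7 mm and 7.16 degrees, less where a joint would pass 70% of its speed; a pose out of reach is approached as far as the arm can. A call with a gripper value outside its range is refused whole. "grip" is the opening, from 0 (shut) to 1 (fully open), set as the call begins (left out, the last holds). The fingers move at their own pace and stop on an object; "squeeze" is the grip in N (left out, the last holds). Time passes only in rows, so rows that repeat a pose let the fingers close. It gives the time, the measured TCP pose, the force, the opening and the grip force at its end, in the units of the state.
- r.read_state(): the state, without advancing time (a new reading comes with each control period).
- r.camera(name): name is "side" or "top" or "wrist"; returns the picture (420x560x3 uint8, red, green, blue); there is no depth.
- r.camera_model(name): a dict with "fx", "fy", "cx", "cy" (pixels), "T" (4x4, takes a point from camera to world coordinates). Camera axes: x right, y up, looking along -z (the intrinsics and any distortion apply to the point x, -y, -z); pixel columns grow to the right and rows downward; lengths in m; the calibration is good to about 2 mm. The wrist camera is an equidistant fisheye: a pixel r from the principal point sees the ray r / f radians off the axis. A picture is of the moment at which its call begins: read the wrist's pose just before it. camera_model takes no time and is no camera call; for the wrist camera it gives the pose at the moment of the call.
- r.close_job(): hands the job in; it is judged then, once.
Trained networks look in the newest picture that a camera, given by its name, has taken for a name from the list of things; names that differ only in an ending like _2 or _b are one class to them, and where a whole thing is asked for, a point or a joint stands for the part that bears it (a point fixed in the world has none). Each returns a list of dicts, best first, with "conf" (0 to 1); they miss things now and then, are a little off and sometimes report something else, mostly with a low value. They report only what shows in the picture. A call takes as long as a camera call. They do not tell look-alikes from the thing itself.
- r.look_for(label, camera): "at" ([x, y, z] in m, in the coordinates of the camera as it stood for that picture, good to about 4 mm: the middle of the surface that is visible of it).
- r.spot_point(label, camera): "at" ([x, y, z] in m, in the coordinates of the camera as it stood for that picture, good to about 4 mm: a listed point, or the origin of a listed thing).
The state is a dict: "time": time; "joint_positions": joint angles; "joint_vel": joint speeds; "joint_torque": joint torques, N m; "ee_pos": TCP position; "eef_rot": TCP orientation; "ft_force": force on the tool from outside, world axes, zero at the start; "torque": the same for the moment, N m; "width": finger opening in m; "grip_force": force on a finger pad.
Only numpy, scipy, OpenCV 4.12 (cv2) and the standard library are available. Lean on these libraries where they do the work, as an engineer would, in place of code of your own. Each camera call takes 0.05 s, during which the arm holds its last target. There are 200 camera calls.

## Task

Lean the wide recipe screen back on its stiff hinge until it is about 30 degrees back from upright (it now stands close to upright), so that the cook across the counter can read it. Then let go, move the hand clear and wait a second to see that it holds. Leave the small timer screen as it is.

Things in the scene. Friction and masses are not known exactly. Their poses are not given: they have to be found in the camera images.
- recipe_screen (a joint): Lean of the wide recipe screen, rad: 0 upright, 0.52 = 30 degrees back, growing as the upper edge goes towards the robot and down; starts between -0.10 and 0.12, can go from -0.5 to 1.45. Stiff friction hinge along its lower edge: it stays wherever it is left and takes about 3 to 5 N at the upper edge to move. The lit face looks away from the robot.
- recipe_hinge (a point): Point on the recipe screen's hinge axis, mid-width, 30 mm above the counter. Fixed to the stand, which is fixed to the counter: y along the hinge axis, x level the way the lit face looks (within 0.4 rad of straight away from the robot), z up. The stand's foot is 150 mm along x (105 mm behind to 45 mm before the hinge), 126 mm along y, 10 mm thick.
- recipe_top (a point): Middle of the recipe screen's upper (free) edge, at half its thickness, 165 mm from the hinge axis. The screen is a flat black tablet with a lit face, 210 mm wide, 150 mm tall, 12 mm thick. Turns with the screen: z points from the hinge to the upper edge, x out of the lit face, y along the edge.
- timer_top (a point): Middle of the upper edge of the small timer screen, to be left alone: a like black tablet but 90 mm wide, 125 mm tall, 12 mm thick, on its own fixed stand and stiff hinge, its upper edge 140 mm from its hinge axis. The two screens, a flat scale and a small steel pan stand in a row from left to right in any order.
Mind the look-alikes: they are no part of the job. Leave any pink or red look-alike of the part that bears recipe_screen alone.

How it is judged:
By the outcome, as a careful person would: the job done as asked, in the order asked, and still so for the second after the job is handed in, with the robot touching nothing.
It also fails if it takes over 30 s, if anything falls off the work surface, if the arm or the gripper's body presses on something with over 40 N, if the wrist force passes 120 N, or if a joint passes its speed limit or range.

## Working session

There is one attempt and no reset: what is moved stays moved. The work goes in short steps, Python scripts to look and compute and a tool call to move; the robot and the scene stay as the last step left them, time stands still between calls to the robot, and variables do not carry over. Pictures are saved under pics/ and viewed, at most 10 in all, crops included, and the job is handed in when it is done.

Besides the shell and the picture viewer there is one more tool, called as name(argument=value, ...), one argument or row to a line, values as JSON. arm_command: Moves the arm, as the interface text tells. Its arguments: {"type":"object","properties":{"xyz":{"type":"array"},"rot":{"type":"array"},"grip":{"type":"number"},"squeeze":{"type":"number"}},"required":["xyz","rot"]}

```bash
mkdir -p pics
cat > h.py <<'E'
from bench import r
import numpy as np, cv2
def look(cam,labels,save=None):
    M=r.camera_model(cam); T=np.array(M["T"]); im=r.camera(cam)
    if save: cv2.imwrite("pics/"+save,cv2.cvtColor(np.array(im),cv2.COLOR_RGB2BGR))
    for l in labels:
        for f in ("spot_point","look_for"):
            for d in getattr(r,f)(l,cam)[:3]:
                p=np.array(d["at"]); w=T[:3,:3]@p+T[:3,3]
                px=(M["cx"]+M["fx"]*p[0]/-p[2],M["cy"]-M["fy"]*p[1]/-p[2])
                print(cam,f,l,round(d["conf"],2),w.round(3),np.round(px))
    return im,M
E
python3 - <<'E'
from h import *
a,_=look("side",["recipe_hinge","recipe_top","timer_top"])
b,_=look("top",["recipe_hinge","recipe_top","timer_top"])
im=np.hstack([a,b])[:,:,::-1]
cv2.imwrite("pics/a.png",cv2.resize(im,(800,300),interpolation=cv2.INTER_AREA))
s=r.read_state();print(s["time"],s["ee_pos"],s["eef_rot"],s["width"],s["ft_force"])
E
```

```text
side spot_point recipe_hinge 0.87 [ 0.26  -0.261  0.026] [203. 327.]
side spot_point recipe_hinge 0.81 [0.248 0.296 0.03 ] [203. 141.]
side spot_point recipe_hinge 0.58 [ 0.607 -0.104  0.03 ] [352. 253.]
side look_for recipe_hinge 0.92 [ 0.594 -0.119  0.064] [350. 251.]
side look_for recipe_hinge 0.9 [0.234 0.273 0.061] [196. 140.]
side look_for recipe_hinge 0.78 [ 0.235 -0.286  0.005] [193. 343.]
side spot_point recipe_top 0.9 [ 0.258 -0.263  0.189] [191. 292.]
side spot_point recipe_top 0.62 [0.25  0.3   0.193] [195.  95.]
side look_for recipe_top 0.7 [0.252 0.285 0.134] [199. 116.]
side look_for recipe_top 0.68 [ 0.265 -0.285  0.173] [196. 306.]
side look_for recipe_top 0.6 [ 0.611 -0.122  0.133] [361. 234.]
side spot_point timer_top 0.63 [0.497 0.108 0.164] [298. 151.]
side look_for timer_top 0.92 [0.514 0.09  0.125] [306. 167.]
top spot_point recipe_hinge 0.97 [ 0.26  -0.264  0.031] [381. 293.]
top spot_point recipe_hinge 0.92 [ 0.607 -0.103  0.031] [315. 163.]
top spot_point recipe_hinge 0.69 [0.254 0.298 0.03 ] [164. 300.]
top look_for recipe_hinge 0.86 [ 0.235 -0.276  0.008] [384. 303.]
top look_for recipe_hinge 0.81 [ 0.585 -0.112  0.032] [318. 171.]
top spot_point recipe_top 0.84 [0.252 0.301 0.19 ] [146. 302.]
top spot_point recipe_top 0.78 [ 0.26  -0.26   0.196] [392. 293.]
top spot_point recipe_top 0.62 [ 0.611 -0.097  0.195] [316. 145.]
top look_for recipe_top 0.71 [ 0.264 -0.256  0.195] [390. 292.]
top look_for recipe_top 0.65 [0.252 0.294 0.173] [151. 301.]
top look_for recipe_top 0.59 [ 0.609 -0.1    0.146] [316. 151.]
top spot_point timer_top 0.93 [0.5   0.108 0.162] [231. 196.]
top look_for timer_top 0.94 [0.512 0.102 0.146] [234. 192.]
0.7 [0.14542976 0.60789137 0.22259866] [1.17158486e-01 9.93113228e-01 7.99418378e-05 3.43340190e-06] 0.08701013324542446 [-0.67303999 -0.8542841  -0.02186276]
```

View pics/a.png

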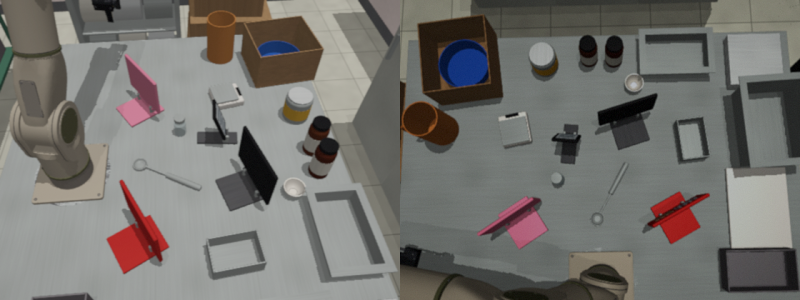

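Run:
```python
from h import *
M=r.camera_model("top");im=r.camera("top")
T=np.array(M["T"]);print(T.round(3))
S=r.camera("side")
c=cv2.resize(im[120:220,250:370],None,fx=3.3,fy=3.3,interpolation=cv2.INTER_CUBIC)
d=cv2.resize(S[170:300,290:400],(396,330*1),interpolation=cv2.INTER_CUBIC)
cv2.imwrite("pics/b.png",np.hstack([c,d])[:,:,::-1])
```

```text
[[-0.019  0.989 -0.144  0.267]
 [-1.    -0.021 -0.01  -0.022]
 [-0.012  0.143  0.99   1.415]
 [ 0.     0.     0.     1.   ]]
```

View pics/b.png

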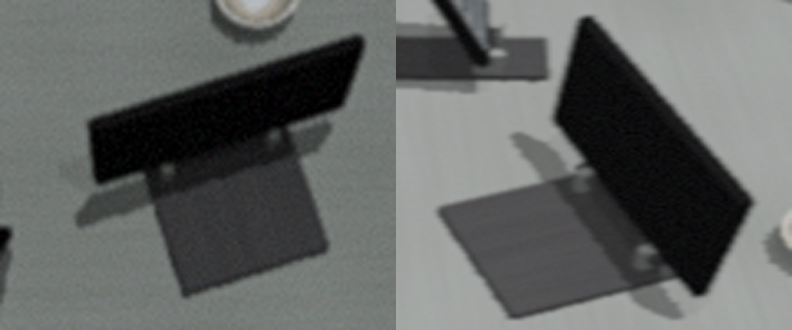

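Candidates (top camera): the wide black tablet at (316,150); pink at (148,301); red at (390,293); small black timer at (232,194). Only the first is both black and wide, and the crop confirms it, with its foot towards the robot. The top edge runs from crop (88,120) to (360,38).

```bash
cat >> h.py <<'E'
def back(M,u,v,z):
    T=np.array(M["T"]); d=T[:3,:3]@np.array([(u-M["cx"])/M["fx"],-(v-M["cy"])/M["fy"],-1]); o=T[:3,3]
    return o+d*(z-o[2])/d[2]
E
python3 - <<'E'
from h import *
M=r.camera_model("top")
P=[back(M,250+a/3.3,120+b/3.3,z) for a,b,z in [(90,121,.193),(361,38,.193),(184,296,.01),(326,249,.01),(286,127,.01)]]
for p in P: print(p.round(3))
for i,j in((0,1),(2,3)):
    e=P[i]-P[j]; print(np.linalg.norm(e),np.arctan2(-e[0],e[1]))
print((P[0]+P[1])/2)
s=r.read_state();print(s["time"],s["ee_pos"])
E
```

```text
[ 0.586 -0.006  0.193]
[ 0.643 -0.202  0.193]
[ 0.486 -0.077  0.01 ]
[ 0.522 -0.194  0.01 ]
[ 0.625 -0.165  0.01 ]
0.20470433405043062 0.28289654522444685
0.12217182591371287 0.30203199703016803
[ 0.61410176 -0.10398876  0.193     ]
0.8 [0.14538678 0.60786079 0.22257733]
```

arm_command(
  xyz=[
    [0,0,0.04],
    [0.01,-0.013,0.08],
    [0.03,-0.04,0.11],
    [0.055,-0.07,0.11],
    [0.08,-0.102,0.11],
    [0.105,-0.134,0.11],
    [0.13,-0.166,0.11],
    [0.155,-0.198,0.11],
    [0.18,-0.23,0.11],
    [0.205,-0.262,0.11],
    [0.23,-0.294,0.11],
    [0.255,-0.326,0.11],
    [0.28,-0.358,0.11],
    [0.305,-0.39,0.11],
    [0.33,-0.422,0.11],
    [0.355,-0.454,0.11],
    [0.38,-0.486,0.11],
    [0.405,-0.518,0.11],
    [0.43,-0.55,0.11],
    [0.455,-0.582,0.11],
  ],
  rot=[
    [0,0,0],
    [0,0,0],
    [0,0,0.03],
    [0,0,0.06],
    [0,0,0.09],
    [0,0,0.12],
    [0,0,0.15],
    [0,0,0.18],
    [0,0,0.21],
    [0,0,0.24],
    [0,0,0.27],
    [0,0,0.3],
    [0,0,0.33],
    [0,0,0.36],
    [0,0,0.39],
    [0,0,0.42],
    [0,0,0.45],
    [0,0,0.48],
    [0,0,0.51],
    [0,0,0.525],
  ],
  grip=0,
)

```text
time: 2.47
ee_pos: [0.6013, 0.0243, 0.3329]
eef_rot: [-0.146, 0.989, 0.0, 0.0]
ft_force: [1.6, 0.7, 0.4]
width: 0.0006
grip_force: 0.0
```

arm_command(
  xyz=[
    [0.025,-0.025,0],
    [0.05,-0.05,0],
    [0.075,-0.078,0],
    [0.092,-0.102,-0.01],
    [0.092,-0.102,-0.05],
    [0.092,-0.102,-0.09],
    [0.092,-0.102,-0.13],
    [0.092,-0.102,-0.165],
    [0.092,-0.102,-0.183],
    [0.092,-0.102,-0.183],
    [0.092,-0.102,-0.183],
  ],
  rot=[
    [0,0,0],
    [0,0,0],
    [0,0,0],
    [0,0,0],
    [0,0,0],
    [0,0,0],
    [0,0,0],
    [0,0,0],
    [0,0,0],
    [0,0,0],
    [0,0,0],
  ],
)

```text
time: 3.38
ee_pos: [0.6921, -0.076, 0.1494]
eef_rot: [-0.145, 0.989, 0.0, -0.001]
ft_force: [0.1, -0.8, 1.0]
width: 0.0007
grip_force: 0.0
```

Run:
```python
from h import *
a,_=look("side",["recipe_top"]); b,_=look("top",["recipe_top"]); c=r.camera("wrist")
A=cv2.resize(a[130:330,230:450],(396,360)); C=cv2.resize(c,(400,300)); C=cv2.copyMakeBorder(C,0,60,0,0,0)
cv2.imwrite("pics/c.png",np.hstack([A,C])[:,:,::-1])
s=r.read_state();print(s["time"],s["ee_pos"],s["ft_force"])
```

```text
side spot_point recipe_top 0.95 [ 0.612 -0.107  0.192] [363. 212.]
side spot_point recipe_top 0.68 [ 0.258 -0.264  0.192] [191. 291.]
side look_for recipe_top 0.68 [0.251 0.282 0.136] [198. 116.]
side look_for recipe_top 0.62 [ 0.609 -0.12   0.134] [360. 233.]
top spot_point recipe_top 0.97 [0.251 0.301 0.192] [146. 302.]
top spot_point recipe_top 0.94 [ 0.613 -0.097  0.194] [316. 144.]
top spot_point recipe_top 0.82 [ 0.259 -0.263  0.198] [393. 294.]
top look_for recipe_top 0.86 [ 0.622 -0.15   0.147] [336. 146.]
top look_for recipe_top 0.59 [ 0.264 -0.256  0.194] [390. 292.]
top look_for recipe_top 0.59 [0.245 0.298 0.174] [149. 305.]
3.7333 [ 0.69293974 -0.07617227  0.15080314] [-0.07439814 -0.37492967 -0.06854696]
```

View pics/c.png

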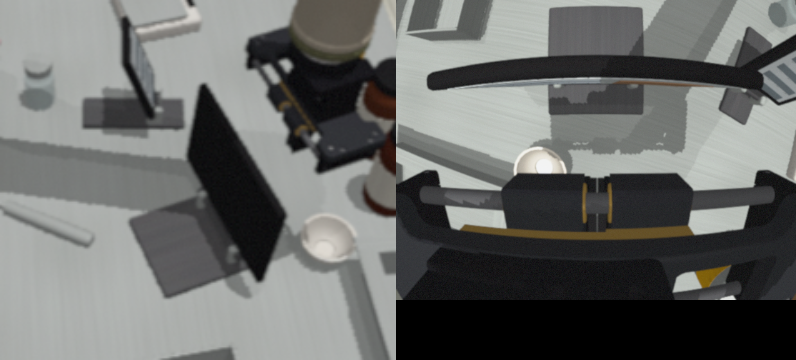

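The hand sits centred in front of the lit face and touches nothing. I'll push towards the robot along (-0.958, -0.286).

arm_command(
  xyz=[
    [-0.019,-0.006,0],
    [-0.038,-0.011,0],
    [-0.053,-0.016,0],
    [-0.062,-0.019,0],
    [-0.072,-0.021,0],
    [-0.081,-0.024,0],
    [-0.091,-0.027,0],
    [-0.101,-0.03,0],
    [-0.11,-0.033,0],
    [-0.118,-0.035,0],
    [-0.118,-0.035,0],
  ],
  rot=[
    [0,0,0],
    [0,0,0],
    [0,0,0],
    [0,0,0],
    [0,0,0],
    [0,0,0],
    [0,0,0],
    [0,0,0],
    [0,0,0],
    [0,0,0],
    [0,0,0],
  ],
)

```text
time: 4.65
ee_pos: [0.5734, -0.1116, 0.15]
eef_rot: [-0.144, 0.99, 0.0, 0.0]
ft_force: [0.8, 0.5, 0.7]
width: 0.0005
grip_force: 0.2
```

```bash
cat >> h.py <<'E'
H=np.array([.607,-.104,.030]); N=np.array([.958,.286,0])
def lean(cams=("side","top")):
    for c in cams:
        M=r.camera_model(c);T=np.array(M["T"]);r.camera(c)
        for l in("recipe_top","recipe_hinge"):
            for d in r.spot_point(l,c):
                w=T[:3,:3]@np.array(d["at"])+T[:3,3]
                if np.linalg.norm(w-H)<.2: 
                    e=w-H; print(c,l,round(d["conf"],2),w.round(3),"lean",np.arctan2(-e@N,e[2]).round(3))
E
python3 - <<'E'
from h import *
lean()
s=r.read_state();print(s["time"],s["ee_pos"],s["ft_force"],"d",(s["ee_pos"]-H)@N)
E
```

```text
side recipe_top 0.76 [ 0.543 -0.126  0.179] lean 0.428
side recipe_hinge 0.97 [ 0.606 -0.1    0.029] lean -3.01
4.95 [ 0.5743833  -0.11114119  0.14934746] [ 0.02595885 -0.18562758 -0.22397636] d -0.03328917819628373
```

arm_command(
  xyz=[
    [-0.003,-0.001,0],
    [-0.006,-0.002,0],
    [-0.009,-0.003,0],
    [-0.012,-0.004,0],
    [-0.014,-0.004,0],
    [-0.014,-0.004,0],
    [-0.014,-0.004,0],
  ],
  rot=[
    [0,0,0],
    [0,0,0],
    [0,0,0],
    [0,0,0],
    [0,0,0],
    [0,0,0],
    [0,0,0],
  ],
)

```text
time: 5.53
ee_pos: [0.5601, -0.1154, 0.1497]
eef_rot: [-0.144, 0.99, -0.0, -0.0]
ft_force: [0.6, -0.4, 1.8]
width: 0.0002
grip_force: 0.8
```

Run:
```python
from h import *
lean(("side","top","side"))
s=r.read_state();print(s["time"],s["ee_pos"],s["ft_force"],"d",(s["ee_pos"]-H)@N)
```

```text
side recipe_top 0.75 [ 0.53  -0.129  0.172] lean 0.52
side recipe_hinge 0.59 [ 0.605 -0.099  0.029] lean 2.295
side recipe_top 0.84 [ 0.531 -0.131  0.173] lean 0.511
side recipe_hinge 0.74 [ 0.607 -0.103  0.028] lean -2.883
5.9833 [ 0.56027038 -0.11518031  0.14948628] [0.03621834 0.12454431 0.91852225] d -0.04796454067584704
```

arm_command(
  xyz=[
    [0.01,0.003,0.0],
    [0.03,0.009,0.01],
    [0.055,0.016,0.03],
    [0.08,0.024,0.06],
    [0.1,0.03,0.095],
    [0.12,0.036,0.13],
    [0.14,0.042,0.165],
    [0.16,0.048,0.19],
    [0.165,0.05,0.2],
    [0.165,0.05,0.2],
    [0.165,0.05,0.2],
  ],
  rot=[
    [0,0,0],
    [0,0,0],
    [0,0,0],
    [0,0,0],
    [0,0,0],
    [0,0,0],
    [0,0,0],
    [0,0,0],
    [0,0,0],
    [0,0,0],
    [0,0,0],
  ],
)

```text
time: 6.9
ee_pos: [0.7257, -0.0651, 0.3483]
eef_rot: [-0.145, 0.989, -0.0, -0.001]
ft_force: [-0.3, -0.4, -0.6]
width: 0.0004
grip_force: 0.0
```

Run:
```python
from h import *
lean(("side","top","side","top"))
a=r.camera("side");b=r.camera("top")
A=cv2.resize(a[130:330,230:450],(396,360)); B=cv2.resize(b[90:290,220:440],(396,360))
cv2.imwrite("pics/d.png",np.hstack([A,B])[:,:,::-1])
s=r.read_state();print(s["time"],s["ee_pos"],s["ft_force"])
```

```text
side recipe_top 0.67 [ 0.531 -0.13   0.172] lean 0.515
side recipe_hinge 0.62 [ 0.606 -0.104  0.029] lean 2.259
top recipe_top 0.72 [ 0.532 -0.121  0.177] lean 0.483
top recipe_hinge 0.94 [ 0.605 -0.104  0.029] lean 2.024
top recipe_hinge 0.26 [ 0.533 -0.123  0.174] lean 0.487
side recipe_top 0.9 [ 0.53  -0.13   0.173] lean 0.515
side recipe_hinge 0.88 [ 0.606 -0.102  0.029] lean 2.933
top recipe_top 0.58 [ 0.533 -0.123  0.177] lean 0.483
top recipe_hinge 0.87 [ 0.606 -0.102  0.033] lean 0.123
7.6 [ 0.72536193 -0.06509964  0.34960503] [-0.26611614 -0.32513742  0.2486    ]
```

View pics/d.png

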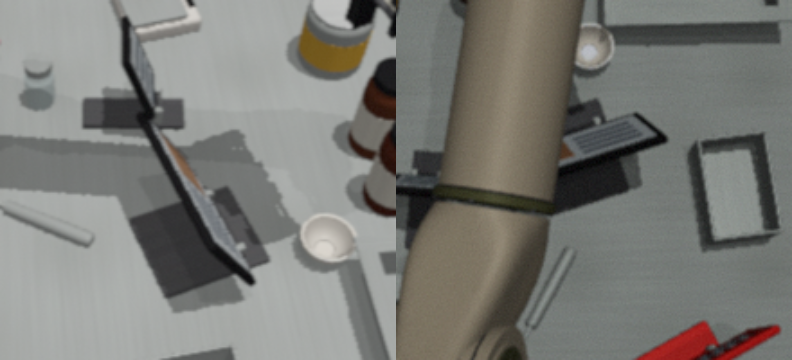

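arm_command(
  xyz=[
    [0,0,0.02],
    [0,0,0.02],
    [0,0,0.02],
    [0,0,0.02],
    [0,0,0.02],
    [0,0,0.02],
    [0,0,0.02],
    [0,0,0.02],
    [0,0,0.02],
    [0,0,0.02],
    [0,0,0.02],
    [0,0,0.02],
  ],
  rot=[
    [0,0,0],
    [0,0,0],
    [0,0,0],
    [0,0,0],
    [0,0,0],
    [0,0,0],
    [0,0,0],
    [0,0,0],
    [0,0,0],
    [0,0,0],
    [0,0,0],
    [0,0,0],
  ],
)

```text
time: 8.6
ee_pos: [0.7254, -0.0651, 0.3696]
eef_rot: [-0.145, 0.989, 0.0, -0.0]
ft_force: [-0.1, -0.7, 0.0]
width: 0.0004
grip_force: 0.0
```

Run:
```python
from h import *
lean(("side","top"))
print(r.close_job())
```

```text
side recipe_top 0.92 [ 0.531 -0.127  0.173] lean 0.51
side recipe_hinge 0.92 [ 0.606 -0.105  0.029] lean 2.41
top recipe_top 0.78 [ 0.53  -0.123  0.177] lean 0.498
top recipe_hinge 0.88 [ 0.605 -0.104  0.035] lean 0.412
the job is handed in; nothing more can be done
None
```

The recipe screen now leans back about 0.50 rad (29°) and held there for over a second with the hand clear; the timer screen was not touched, and the job is handed in.

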